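# Lock the bayonet lid on the model washer

### The arm

A 6-joint arm with a two-finger parallel gripper is mounted at the origin on the work surface. World frame = base frame: x ahead of the robot, y to its left, z up, the work surface at z = 0. Lengths are in mm, angles in rad, forces in N, time in s.
With the tool pointing down it reaches from about 275 to 1000 mm from the base axis. Payload 8.4 kg.
Tool frame: the origin (TCP) lies on the centre line of the jaws, within the pads' length; the fingertips stand r.tip_reach ahead of it and the grasp point (between the pads) lies 11 mm behind it (r.tip_reach is the distance from the TCP to the fingertips, in mm); z points along the fingers, y is the line along which they close (so a half turn about z gives the same grasp; the last joint's range is limited). The gripper opens to 85 mm and grips with 20 to 120 N. Pads are 22 mm wide; open, the fingers measure 114 mm over their backs; the gripper's body (76 mm by 85 mm) begins 54 mm behind the grasp point. The pads swing forward as they close: fully open they stand 13 mm farther back than shut.
Start: joints at [-1.312, 0.353, 1.633, -0, 1.155, -0.002], TCP at [161.157, -603.868, 239.281] pointing down, gripper open.
Joint ranges: [-2.63, 2.63], [-0.92, 2.1], [0.06, 2.66], [-1.3, 4.44], [0, 2.69], [-3.02, 3.02]. Speed limits (rad/s): [2.22, 2.22, 2.79, 3.14, 3.14, 3.14].

### API

Orientations are given as [roll, pitch, yaw] about the fixed x, y, z axes, in that order (R = Rz(yaw) Ry(pitch) Rx(roll)).
In Python, from rig import r gives the robot as it stands.
- The arm moves only by the tool carry_out, never from a script. Its argument "targets" is a list of rows, each an object with "dp": the shift along the tool's x, y, z in mm, a list of three; "yaw": the turn about the tool's z in degrees. A call has 1 to 12 rows; each row is the pose to reach, as a shift and turn from the pose commanded when the call began, along the tool's axes at that moment; what a row does not reach only later rows make up. A row lasts 1/8 s, in which the tool goes at most 62.5 mm and 10.7 degrees, less where a joint would pass 70% of its speed; a pose out of reach is approached as far as the arm can. A call with a gripper value outside its range is refused whole. "fingers" is the opening, from -1 (shut) to 1 (fully open), so that 0 is half open, set as the call begins (left out, the last holds). The fingers move at their own pace and stop on an object; "grip_force" is the grip in N (left out, the last holds). Time passes only in rows, so rows that repeat a pose let the fingers close. It gives the time, the measured TCP pose, the force, the opening and the grip force at its end, in the units of the state.
- r.sense(): the state, without advancing time (a new reading comes with each control period).
- r.grab_frame(name): name is "scene" or "top" or "wrist"; returns the picture (420x560x3 uint8, red, green, blue); there is no depth.
- r.get_calibration(name): a dict with "fx", "fy", "cx", "cy" (pixels), "rvec" (rotation vector, rad) and "tvec" (3), from world to camera coordinates, as OpenCV has them. Camera axes: x right, y down, z forward; pixel columns grow to the right and rows downward; lengths in mm; the calibration is good to about 2 mm. A picture is of the moment at which its call begins: read the wrist's pose just before it. get_calibration takes no time and is no camera call; for the wrist camera it gives the pose at the moment of the call.
- r.sign_off(): hands the job in; it is judged then, once.
The state is a dict: "clock": time; "qpos": joint angles; "qvel": joint speeds; "joint_efforts": joint torques, N m; "eef_pos": TCP position; "tcp_rot": TCP orientation; "contact_force": force on the tool from outside, world axes, zero at the start; "wrist_torque": the same for the moment, N m; "opening": opening from 0.0 (shut) to 1.0 (fully open); "grasp_force": force on a finger pad.
Only numpy, scipy, OpenCV 4.12 (cv2) and the standard library are available. Lean on these libraries where they do the work, as an engineer would, in place of code of your own. Each camera call takes 0.05 s, during which the arm holds its last target. There are 200 camera calls.

### The job

Close the wash jar that stands on the small washer: take the blue-handled lid from the white tray, put its two yellow lugs into the two slots of the jar's collar, push it down against the sprung seal and turn it a quarter-turn clockwise (seen from above) until it locks under the collar and rises into its catch, then let go. Do not knock about the other things on the bench.

Things in the scene. Friction and masses are not known exactly. Their poses are not given: they have to be found in the camera images.
- lid: Loose round plug lid, about 150 g: aluminium disc 81 mm across, 22 mm thick, two yellow lugs at its +x and -x, flush with its underside, 6 mm high, 23 mm wide, reaching 52 mm from the axis. Blue bar handle on top, 70 mm long along the lid's x (line of the lugs), 16 mm wide, 22 to 59 mm above the underside. Origin: centre of the underside, z up. Half-turned it is the same. Starts flat on the tray.
- lid_grip (a point): Point on the lid's axis 46 mm above its underside, in the middle of the bar handle, where it is easily pinched across the 16 mm width. The lid's top face is 24 mm below this point.
- jar: Fixed clear wash jar with a grey collar, 132 mm across, 80 mm tall, on the washer. Origin: centre of its underside, z up. Collar bore 116 mm; under the rim two ledges leave a 90 mm opening with two slots at the jar's +x and -x, 60 degrees wide each (a lug has 12 degrees to spare either way). Locked: lid turned 76 to 88 (about 82) degrees clockwise from the slots, underside 15 mm below the rim.
- jar_slot (a point): Middle of the slot at the jar's +x, at rim height, 50 mm from the axis (yellow mark on the rim beside it; the other slot lies opposite). Anticlockwise of each slot is a solid stop, clockwise (from above) a lip that reaches down to 14 mm below the rim, over 30 to 62 degrees from the slot's middle; the lugs must pass beneath it.
- jar_catch (a point): Middle of the catch that belongs to that slot, at rim height, 50 mm from the axis, 82 degrees clockwise of the slot (red dot on the rim; another lies opposite). The catch is a pocket under the ledge, 62 to 102 degrees from the slot, roof 9 mm below the rim; the spring lifts the lug into it. Beyond it is a solid stop.
- jar_mouth (a point): Centre of the jar's mouth at the height of the rim (80 mm above the jar's underside, 140 mm above the bench). Axes as the jar's.
- seal (a joint): How far the white sprung ring in the mouth (radius 31 to 41 mm, turns freely with the lid) is pressed down, in m: 0 free (top 10 mm below rim) to 0.018 (bottomed). Spring 1200 N/m. The lid set down in the slots rests on it, 11 mm below the rim. Its underside must be 20 mm or more below the rim (12 N) to turn under the lips; 23 to 26 mm is comfortable. Locked: about 0.005.
- washer: Fixed black washer base under the jar, 190 x 190 x 60 mm. Origin: centre of its underside.
- tray: Fixed white tray 270 mm along its x, 200 mm along its y, rim 12 mm high, floor 5 mm thick. Origin: centre of its underside.
- model: Bystander on the tray: loose red dental model with white teeth, 46 x 50 x 26 mm. Origin: centre of its underside.
- cup: Bystander: loose white mixing cup, 56 mm across, 50 mm tall. Origin: centre of its underside.
- burs: Bystander: loose aluminium bur block with small grinding points, 50 x 70 mm, 46 mm tall. Origin: centre of its underside.
- wax: Bystander: loose brown wax block, 45 x 70 x 18 mm, to the left. Origin: centre of its underside.
Things that resemble listed ones, but are neither listed nor needed, are in the scene too. What is shaped like the lid but green, pink or turquoise is not meant.

How it is judged (in metres and radians):
On the way:
1. the lid, in the mouth of the jar, is pushed down against the seal below the lips (underside more than 18 mm below the rim) (horizontal distance between lid and jar_mouth below 0.008 m and z of lid in the frame of jar_mouth below -0.018 m), for 0.05 s.
At the end, for the whole second after the job is handed in: The lid is locked in the jar: its axis within 7 mm of the mouth's centre, its underside 13 to 17.5 mm below the rim (raised into the catch), its lug line turned at least 70 degrees from the slots, level within 0.06 rad, at rest (below 0.02 m/s and 0.1 rad/s) and let go (horizontal distance between lid and jar_mouth below 0.007 m and z of lid in the frame of jar_mouth between -0.0175 and -0.013 m and angle between the x axis of lid and the x axis of jar, either way round above 1.22 rad and angle between lid's own z axis and vertical below 0.06 rad and linear speed of lid below 0.02 m/s and angular speed of lid below 0.1 rad/s); the robot touches nothing.
It fails at once if a bystander is moved more than 40 mm (distance of any of model, cup, burs, wax from where it was at the start of the episode above 0.04 m).
It fails at once if the cup is tipped over (angle between cup's own z axis and vertical above 0.7 rad).
It also fails if it takes over 50 s, if anything falls off the work surface, if the arm or the gripper's body presses on something with over 40 N, if the wrist force passes 120 N, or if a joint passes its speed limit or range.

## Working session

There is one attempt and no reset: what is moved stays moved. The work goes in short steps, Python scripts to look and compute and a tool call to move; the robot and the scene stay as the last step left them, time stands still between calls to the robot, and variables do not carry over. Pictures are saved under pics/ and viewed, at most 10 in all, crops included, and the job is handed in when it is done.

Besides the shell and the picture viewer there is one more tool, called by a JSON object that holds its "name" and its "arguments". carry_out: Moves the arm, as the interface text tells. Its arguments: {"type":"object","properties":{"targets":{"type":"array","items":{"type":"object","properties":{"dp":{"type":"array","items":{"type":"number"}},"yaw":{"type":"number"}}}},"fingers":{"type":"number"},"grip_force":{"type":"number"}},"required":["targets"]}

```bash
mkdir -p pics; ls; python3 - <<'E'
from rig import r
import cv2
for n in("scene","top"):
    cv2.imwrite(f"pics/{n}0.png",r.grab_frame(n)[:,:,::-1]); print(n,r.get_calibration(n))
s=r.sense();print(s,r.tip_reach)
E
```

```text
pics
scene {'fx': 475.5296634631363, 'fy': 475.5296634631363, 'cx': 281.15503191720285, 'cy': 205.3882790679612, 'rvec': array([ 1.82342187,  1.6707413 , -0.67460186]), 'tvec': array([ -90.10332922, -307.04131482, 1673.79517608])}
top {'fx': 385.40141817767943, 'fy': 385.40141817767943, 'cx': 283.45530428002905, 'cy': 206.5444151900959, 'rvec': array([ 2.11907613, -2.15117335,  0.15154875]), 'tvec': array([  49.7076804 ,  512.10432114, 1032.19280864])}
{'clock': 0.1, 'qpos': array([-1.31235472e+00,  3.53624500e-01,  1.63403152e+00,  1.05102908e-05,
        1.15518109e+00, -2.40777973e-03]), 'qvel': array([-0.00175682, -0.00271867, -0.00035078, -0.00017478,  0.00014755,
       -0.00087184]), 'joint_efforts': array([ 3.34942815e-04, -6.06357765e+01, -3.42820501e+01,  6.80850576e-05,
        4.01817219e-03, -7.07404183e-06]), 'eef_pos': array([ 161.08524492, -603.47360055,  238.62033589]), 'tcp_rot': array([-3.14034822e+00, -1.26065895e-05,  2.60845125e-01]), 'contact_force': array([ 0.74106505, -0.53585042,  0.37392113]), 'wrist_torque': array([-0.04549848,  0.0829518 ,  0.00872395]), 'grasp_force': 0.0, 'opening': 0.9981603348145499} 8.0
```

View pics/top0.png

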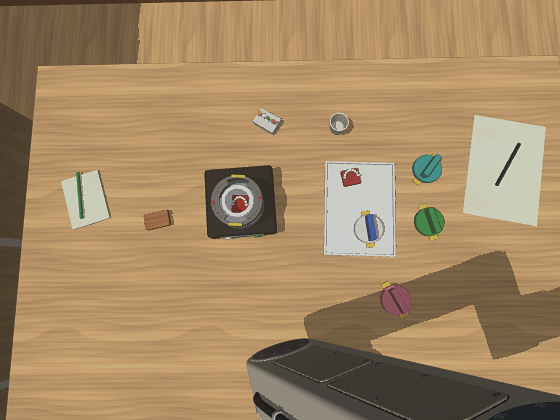

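View pics/scene0.png

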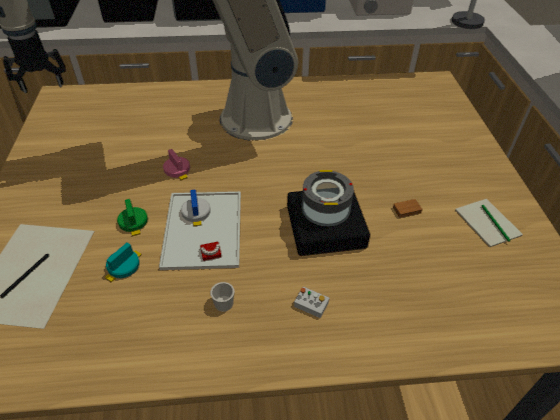

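The top view shows four lid candidates: blue-handled on the tray at (370,228), turquoise (427,168), green (430,221) and pink (396,300). I choose the blue one on the tray. The jar is at (237,201), with yellow marks at (237,177) and (236,225) and red dots at about (214,201) and (262,199).

```bash
cat > h.py <<'E'
from rig import r
import cv2, numpy as np
def cam(n):
    c=r.get_calibration(n); K=np.array([[c['fx'],0,c['cx']],[0,c['fy'],c['cy']],[0,0,1]])
    return K,cv2.Rodrigues(np.array(c['rvec']))[0],np.array(c['tvec'])
def ray(C,uv,z):
    K,R,t=C; d=R.T@np.linalg.inv(K)@np.array([uv[0],uv[1],1.]); o=-R.T@t
    return o+d*(z-o[2])/d[2]
def proj(C,P):
    K,R,t=C; p=K@(R@np.array(P,float)+t); return p[:2]/p[2]
def blobs(im,lo,hi,roi=None,amin=5):
    hsv=cv2.cvtColor(im,cv2.COLOR_RGB2HSV); m=cv2.inRange(hsv,lo,hi)
    if roi:
        k=np.zeros_like(m); k[roi[1]:roi[3],roi[0]:roi[2]]=255; m&=k
    n,l,s,c=cv2.connectedComponentsWithStats(m)
    return [(s[i][4],c[i].round(1),s[i][:4]) for i in range(1,n) if s[i][4]>=amin],l
E
python3 - <<'E'
from h import *
t=cv2.imread("pics/top0.png")[:,:,::-1].copy(); s=cv2.imread("pics/scene0.png")[:,:,::-1].copy()
Y=((20,110,120),(34,255,255));B=((105,110,40),(130,255,255));RD=((170,110,90),(180,255,255))
T,S=cam("top"),cam("scene")
for nm,im,C,rl,rj in(("top",t,T,(335,190,394,252),(200,160,285,245)),("scene",s,S,(170,180,225,235),(285,160,370,230))):
    for k,c,z,roi in(("blue",B,45,rl),("lug",Y,11,rl),("mark",Y,140,rj),("red",RD,140,rj)):
        for b in blobs(im,*c,roi)[0]: print(nm,k,b[0],b[1],b[2],ray(C,b[1],z).round(1))
a=cv2.resize(t[155:260,320:400],None,fx=5,fy=5); b=cv2.resize(t[155:245,195:285],None,fx=5,fy=5)
o=np.zeros((525,800,3),np.uint8)+0; o[:525,:400]=a; o[:400,400:]=cv2.resize(b,(400,400))
cv2.imwrite("pics/crop1.png",o[:,:,::-1])
E
```

```text
top blue 135 [371.3 226.7] [367 215   9  25] [ 452.3 -197.7   45. ]
top lug 28 [364.5 212.4] [361 211   9   5] [ 496.7 -187.8   11. ]
top lug 36 [369.7 244.7] [366 243   9   5] [ 405.1 -198.1   11. ]
top mark 37 [237.9 175.8] [231 174  14   4] [578.6 156.1 140. ]
top mark 41 [234.7 224. ] [228 223  14   3] [454.9 163.6 140. ]
scene blue 133 [193.9 202.1] [191 190   7  26] [ 450.  -193.6   45. ]
scene lug 8 [178.2 183.2] [175 182   7   3] [ 331.3 -248.2   11. ]
scene lug 25 [196.6 222.8] [193 221   8   4] [ 496.9 -188.6   11. ]
scene mark 34 [325.3 170.1] [319 169  14   3] [453.1 165.2 140. ]
scene mark 28 [330.5 203.5] [324 203  14   2] [578.9 158.2 140. ]
```

View pics/crop1.png

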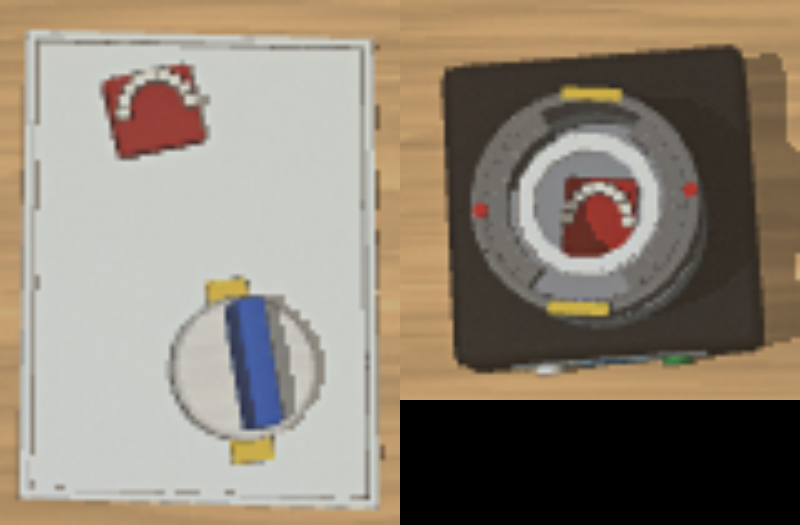

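The crop confirms the blue bar handle and two yellow lugs, lid centre ≈(451,-193) with its lug line at +6.4°. The jar centre is ≈(516.4,160.8), with its slot line at -3.4°. I'll grip with the half-turned wrist so the clockwise turn stays inside the joint's range.

{"name": "carry_out", "arguments": {"targets": [{"dp": [32,-27,0],"yaw": -10},{"dp": [64,-54,0],"yaw": -20},{"dp": [96,-80,0],"yaw": -30},{"dp": [129,-107,0],"yaw": -40},{"dp": [161,-134,0],"yaw": -50},{"dp": [193,-161,0],"yaw": -60},{"dp": [225,-188,0],"yaw": -70},{"dp": [257,-215,0],"yaw": -80},{"dp": [290,-241,0],"yaw": -90},{"dp": [322,-268,0],"yaw": -100},{"dp": [354,-295,0],"yaw": -110},{"dp": [386,-322,0],"yaw": -120}], "fingers": 1}}

```text
clock: 1.6
eef_pos: [451.5, -191.9, 239.1]
tcp_rot: [-3.141, -0.0, 2.361]
contact_force: [0.7, 0.4, -0.3]
opening: 0.995
grasp_force: 0.0
```

{"name": "carry_out", "arguments": {"targets": [{"dp": [0,0,0],"yaw": -10},{"dp": [0,0,0],"yaw": -20},{"dp": [0,0,20],"yaw": -30},{"dp": [0,0,40],"yaw": -40},{"dp": [0,0,60],"yaw": -48},{"dp": [0,0,70],"yaw": -51.5},{"dp": [0,0,70],"yaw": -51.5},{"dp": [0,0,70],"yaw": -51.5}]}}

```text
clock: 2.6
eef_pos: [451.2, -193.3, 169.6]
tcp_rot: [-3.141, 0.0, -3.031]
contact_force: [-0.1, -0.6, 1.3]
opening: 1.003
grasp_force: 0.0
```

```bash
python3 - <<'E'
from h import *
s=r.sense(); C=cam("wrist"); im=r.grab_frame("wrist"); T=cam("top"); t=r.grab_frame("top")
cv2.imwrite("pics/w1.png",im[:,:,::-1])
print(s['clock'],s['eef_pos'],np.degrees(s['tcp_rot']),s['contact_force'],s['qpos'])
for k,c,z in(("blue",((105,110,40),(130,255,255)),64),("yel",((20,110,120),(34,255,255)),11)):
    for b in blobs(im,*c,None,60)[0]: print(k,b[0],b[1],b[2],ray(C,b[1],z).round(1))
E
```

```text
2.6 [ 451.24017296 -193.29442751  169.59908825] [-1.79992752e+02  1.27768257e-02 -1.73639657e+02] [-0.09027259 -0.62389429  1.2820016 ] [-4.07771487e-01  2.30654142e-01  1.98191292e+00  8.79761355e-07
  9.28769211e-01 -2.08957726e+00]
blue 1558 [277.1 207.8] [268 166  19  85] [ 447.1 -194.9   64. ]
yel 295 [277.5 151.6] [266 145  24  14] [ 406.1 -199.1   11. ]
yel 408 [458.2 248.8] [419 242  71  15] [485.2   1.5  11. ]
yel 86 [128.2 295.6] [122 290  13  12] [ 580.6 -346.1   11. ]
```

View pics/w1.png

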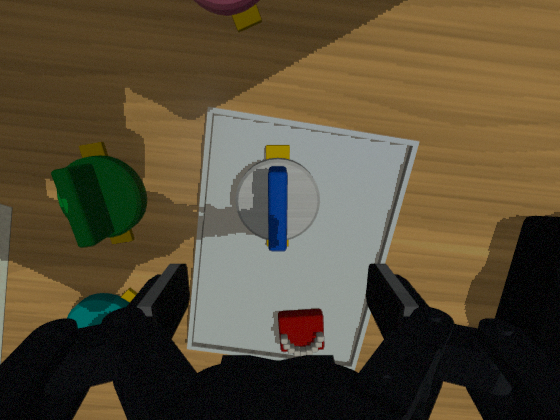

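The wrist view shows the blue handle upright at (277,208), midway between the fingers at columns 188 and 367, so alignment is good. The red model at (301,330) is clear. Descend and grip.

{"name": "carry_out", "arguments": {"targets": [{"dp": [0,-0.7,30],"yaw": 0},{"dp": [0,-0.7,60],"yaw": 0},{"dp": [0,-0.7,85],"yaw": 0},{"dp": [0,-0.7,105],"yaw": 0},{"dp": [0,-0.7,120],"yaw": 0},{"dp": [0,-0.7,127],"yaw": 0},{"dp": [0,-0.7,127],"yaw": 0},{"dp": [0,-0.7,127],"yaw": 0}], "fingers": 0.2}}

```text
clock: 3.7
eef_pos: [451.6, -194.1, 42.9]
tcp_rot: [-3.141, 0.001, -3.029]
contact_force: [0.0, 0.4, 0.7]
opening: 0.598
grasp_force: 0.0
```

{"name": "carry_out", "arguments": {"targets": [{"dp": [0,0,0],"yaw": 0},{"dp": [0,0,0],"yaw": 0},{"dp": [0,0,0],"yaw": 0},{"dp": [0,0,0],"yaw": 0},{"dp": [0,0,0],"yaw": 0},{"dp": [0,0,0],"yaw": 0},{"dp": [0,0,0],"yaw": 0},{"dp": [0,0,0],"yaw": 0}], "fingers": -1, "grip_force": 90}}

```text
clock: 4.7
eef_pos: [451.4, -194.0, 42.8]
tcp_rot: [-3.141, 0.001, -3.029]
contact_force: [-1.8, -0.1, 6.4]
opening: 0.168
grasp_force: 88.4
```

{"name": "carry_out", "arguments": {"targets": [{"dp": [0,0,-10],"yaw": 0},{"dp": [0,0,-30],"yaw": 0},{"dp": [0,0,-60],"yaw": 0},{"dp": [0,0,-95],"yaw": 0},{"dp": [0,0,-130],"yaw": 0},{"dp": [0,0,-160],"yaw": 0},{"dp": [0,0,-180],"yaw": 0},{"dp": [0,0,-190],"yaw": 0},{"dp": [0,0,-190],"yaw": 0}]}}

```text
clock: 5.82
eef_pos: [451.2, -194.0, 232.7]
tcp_rot: [-3.141, 0.001, -3.029]
contact_force: [0.2, -0.1, -1.5]
opening: 0.173
grasp_force: 87.7
```

{"name": "carry_out", "arguments": {"targets": [{"dp": [-4,13,0],"yaw": 0.5},{"dp": [-12,40,0],"yaw": 1},{"dp": [-23,76,0],"yaw": 2},{"dp": [-35,116,0],"yaw": 3},{"dp": [-48,158,0],"yaw": 4.5},{"dp": [-60,200,0],"yaw": 6},{"dp": [-73,242,0],"yaw": 7},{"dp": [-85,282,0],"yaw": 8},{"dp": [-94,312,0],"yaw": 9},{"dp": [-101,334,0],"yaw": 9.8},{"dp": [-104.4,345.3,0],"yaw": 9.8},{"dp": [-104.4,345.3,0],"yaw": 9.8}]}}

```text
clock: 7.32
eef_pos: [515.6, 161.4, 231.6]
tcp_rot: [-3.141, -0.001, 3.084]
contact_force: [-0.9, 0.4, -1.1]
opening: 0.175
grasp_force: 87.9
```

```bash
python3 - <<'E'
from h import *
s=r.sense(); C=cam("wrist"); im=r.grab_frame("wrist")
S=cam("scene"); sc=r.grab_frame("scene")
cv2.imwrite("pics/w2.png",im[:,:,::-1])
print(s['clock'],s['eef_pos'],np.degrees(s['tcp_rot']),s['contact_force'],s['wrist_torque'],s['grasp_force'])
e=s['eef_pos']; zu=e[2]-37.8
for k,c,z in(("blue",((105,110,40),(130,255,255)),zu+59),("lug",((20,110,120),(34,255,255)),zu+6),("mark",((20,110,120),(34,255,255)),140)):
    for b in blobs(im,*c,None,60)[0]: print(k,b[0],b[1],b[2],ray(C,b[1],z).round(1))
print("proj lug/mark expectations",proj(C,(516.4,160.8,140)))
for b in blobs(sc,(20,110,120),(34,255,255),(285,120,370,230))[0]: print("scene",b[0],b[1],b[2],ray(S,b[1],zu+6).round(1),ray(S,b[1],140).round(1))
E
```

```text
7.325 [515.63624516 161.44164475 231.60424451] [-1.79972153e+02 -6.95084888e-02  1.76719728e+02] [-0.94370302  0.40434086 -1.08805295] [-0.02506275  0.0086617   0.00965103] 87.88169860839844
blue 5576 [277.4 279.1] [259 201  38 160] [507.3 161.2 252.8]
lug 507 [277.1 139.9] [254 135  47  11] [452.6 164.1 199.8]
lug 242 [540.7 146.6] [524 143  36   9] [464.3 307.2 199.8]
lug 110 [419.2 152. ] [390 150  55   5] [463.4 241.4 199.8]
lug 941 [277.7 171.9] [257 161  42  25] [469.9 163.5 199.8]
lug 382 [145.1 169.2] [ 93 165  86   9] [464.2  89.8 199.8]
mark 507 [277.1 139.9] [254 135  47  11] [455.7 163.8 140. ]
mark 242 [540.7 146.6] [524 143  36   9] [471.5 357.8 140. ]
mark 110 [419.2 152. ] [390 150  55   5] [470.4 268.6 140. ]
mark 941 [277.7 171.9] [257 161  42  25] [479.2 162.9 140. ]
mark 382 [145.1 169.2] [ 93 165  86   9] [471.5  63.1 140. ]
proj lug/mark expectations [277.68425877 218.82616524]
scene 28 [332. 181.] [327 179  10   4] [561.8 159.5 199.8] [497.2 175.8 140. ]
scene 36 [330.5 203.2] [324 202  14   3] [636.7 143.4 199.8] [577.9 158.4 140. ]
```

View pics/w2.png

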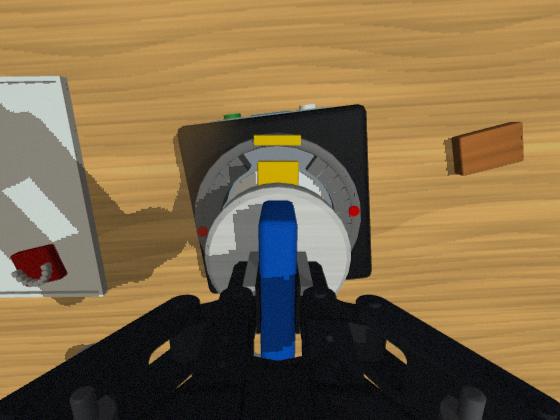

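The wrist view shows the lid's lug at (277,172) right in line with the jar's yellow mark at (277,140), and the lid centre within about 1 mm of the jar axis. I'll lower it in with a small correction.

{"name": "carry_out", "arguments": {"targets": [{"dp": [-0.8,-0.4,8],"yaw": 0},{"dp": [-0.8,-0.4,20],"yaw": 0},{"dp": [-0.8,-0.4,32],"yaw": 0},{"dp": [-0.8,-0.4,42],"yaw": 0},{"dp": [-0.8,-0.4,50],"yaw": 0},{"dp": [-0.8,-0.4,56],"yaw": 0},{"dp": [-0.8,-0.4,60],"yaw": 0},{"dp": [-0.8,-0.4,60],"yaw": 0},{"dp": [-0.8,-0.4,60],"yaw": 0}]}}

```text
clock: 8.55
eef_pos: [517.1, 160.5, 172.6]
tcp_rot: [3.141, 0.0, 3.083]
contact_force: [0.1, 0.7, -1.8]
opening: 0.173
grasp_force: 87.9
```

{"name": "carry_out", "arguments": {"targets": [{"dp": [0,0,3],"yaw": 0},{"dp": [0,0,6],"yaw": 0},{"dp": [0,0,9],"yaw": 0},{"dp": [0,0,9],"yaw": 0},{"dp": [0,0,9],"yaw": 0}]}}

```text
clock: 9.18
eef_pos: [517.1, 160.5, 163.6]
tcp_rot: [3.141, 0.0, 3.083]
contact_force: [-1.6, -0.2, 3.3]
opening: 0.169
grasp_force: 88.4
```

The force is consistent with the lid on the seal. Push on by 10.5 mm.

{"name": "carry_out", "arguments": {"targets": [{"dp": [0,0,2.5],"yaw": 0},{"dp": [0,0,5],"yaw": 0},{"dp": [0,0,7.5],"yaw": 0},{"dp": [0,0,10.5],"yaw": 0},{"dp": [0,0,10.5],"yaw": 0},{"dp": [0,0,10.5],"yaw": 0}]}}

```text
clock: 9.93
eef_pos: [517.2, 160.5, 153.8]
tcp_rot: [3.141, 0.001, 3.083]
contact_force: [-4.5, -1.0, 14.3]
opening: 0.173
grasp_force: 90.2
```

About 16 N, so the underside is roughly 23.5 mm below the rim. Turn clockwise.

{"name": "carry_out", "arguments": {"targets": [{"dp": [0,0,0.5],"yaw": 4},{"dp": [0,0,0.5],"yaw": 8},{"dp": [0,0,0.5],"yaw": 12},{"dp": [0,0,0.5],"yaw": 17},{"dp": [0,0,0.5],"yaw": 22},{"dp": [0,0,0.5],"yaw": 27},{"dp": [0,0,0.5],"yaw": 32},{"dp": [0,0,0.5],"yaw": 37},{"dp": [0,0,0.5],"yaw": 42},{"dp": [0,0,0.5],"yaw": 42}]}}

```text
clock: 11.18
eef_pos: [516.9, 160.7, 153.3]
tcp_rot: [3.141, -0.0, 2.349]
contact_force: [-4.7, -0.6, 15.6]
opening: 0.171
grasp_force: 90.4
```

{"name": "carry_out", "arguments": {"targets": [{"dp": [0,0,0],"yaw": 5},{"dp": [0,0,0],"yaw": 10},{"dp": [0,0,0],"yaw": 15},{"dp": [0,0,0],"yaw": 20},{"dp": [0,0,0],"yaw": 25},{"dp": [0,0,0],"yaw": 30},{"dp": [0,0,0],"yaw": 35},{"dp": [0,0,0],"yaw": 38},{"dp": [0,0,0],"yaw": 40},{"dp": [0,0,0],"yaw": 40}]}}

```text
clock: 12.42
eef_pos: [516.7, 161.0, 153.3]
tcp_rot: [-3.141, -0.001, 1.651]
contact_force: [-5.4, 2.3, 14.2]
opening: 0.174
grasp_force: 90.4
```

```bash
python3 - <<'E'
from h import *
s=r.sense(); im=r.grab_frame("wrist")
print(s['eef_pos'],np.degrees(s['tcp_rot']),s['contact_force'],s['wrist_torque'])
cv2.imwrite("pics/w3.png",im[:,:,::-1])
E
```

```text
[516.72263057 161.03716863 153.26879297] [-1.79994030e+02 -6.03742921e-02  9.45961265e+01] [-5.37647369  2.30726659 14.21293274] [0.34778854 1.15281685 0.01748503]
```

View pics/w3.png

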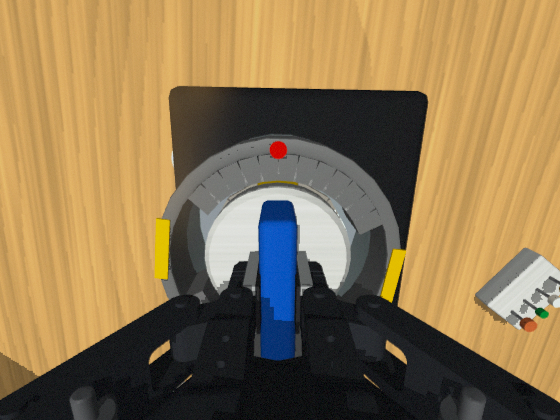

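The red dot at (278,149) lines up with the handle and lug at (278,184), so the lid is turned under the ledge. Ease it up into the catch, then release.

{"name": "carry_out", "arguments": {"targets": [{"dp": [0,0,-2],"yaw": 0},{"dp": [0,0,-4],"yaw": 0},{"dp": [0,0,-6],"yaw": 0},{"dp": [0,0,-8],"yaw": 0},{"dp": [0,0,-8],"yaw": 0},{"dp": [0,0,-8],"yaw": 0}]}}

```text
clock: 13.22
eef_pos: [516.7, 161.0, 160.5]
tcp_rot: [-3.141, -0.001, 1.652]
contact_force: [-3.1, 3.2, 6.3]
opening: 0.17
grasp_force: 89.2
```

{"name": "carry_out", "arguments": {"targets": [{"dp": [0,0,0],"yaw": 0},{"dp": [0,0,0],"yaw": 0},{"dp": [0,0,0],"yaw": 0},{"dp": [0,0,0],"yaw": 0},{"dp": [0,0,0],"yaw": 0},{"dp": [0,0,0],"yaw": 0}], "fingers": 0, "grip_force": 20}}

```text
clock: 13.98
eef_pos: [517.0, 160.5, 160.3]
tcp_rot: [3.142, -0.0, 1.652]
contact_force: [0.2, -0.4, -0.8]
opening: 0.497
grasp_force: 0.0
```

{"name": "carry_out", "arguments": {"targets": [{"dp": [0,0,-10],"yaw": 0},{"dp": [0,0,-30],"yaw": 0},{"dp": [0,0,-55],"yaw": 0},{"dp": [0,0,-80],"yaw": 0},{"dp": [0,0,-100],"yaw": 0},{"dp": [0,0,-100],"yaw": 0},{"dp": [0,0,-100],"yaw": 0}]}}

```text
clock: 14.85
eef_pos: [516.6, 160.3, 259.8]
tcp_rot: [-3.141, 0.0, 1.652]
contact_force: [0.2, 0.0, -0.1]
opening: 0.5
grasp_force: 0.0
```

```bash
python3 - <<'E'
from h import *
s=r.sense(); C=cam("wrist"); im=r.grab_frame("wrist")
print(s['clock'],s['eef_pos'],s['contact_force'])
bl,l=blobs(im,(105,110,40),(130,255,255),None,200)
for b in bl: print(b,ray(C,b[1],184).round(1))
cv2.imwrite("pics/w4.png",im[:,:,::-1])
E
```

```text
14.85 [516.57371294 160.3403735  259.81357551] [ 0.21126535  0.04037281 -0.08963969]
(np.int32(2004), array([277.6, 217.3]), array([267, 170,  22,  96], dtype=int32)) [516.5 165.1 184. ]
```

View pics/w4.png

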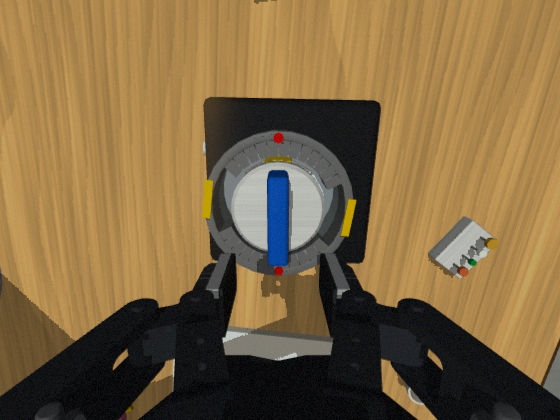

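The handle (278,217) lines up with both red dots, (278,138) and (278,271). The lid sits level in the collar and the gripper is clear. Hand in.

```bash
python3 -c "
from rig import r
print(r.sign_off())"
```

```text
the job is handed in; nothing more can be done
None
```

I put the lid in the jar, pushed it down, turned it about 82° clockwise into the catch and let go. The last picture shows its handle in line with both red dots. I handed the job in at about 15 s. The hand-in gave no verdict, and I didn't measure the final lid height separately.

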